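# Fetch the tongs from behind the seasonings

### The arm

A 6-joint arm with a two-finger parallel gripper is mounted at the origin on the work surface. World frame = base frame: x ahead of the robot, y to its left, z up, the work surface at z = 0. Lengths are in mm, angles in rad, forces in N, time in s.
With the tool pointing down it reaches from about 350 to 975 mm from the base axis. Payload 7.1 kg.
Tool frame: the origin (TCP) lies midway between the tips of the shut fingers; the grasp point (between the pads) lies 19 mm behind it (ctrl.grip_depth is the distance from the TCP to the grasp point, in mm); z points along the fingers, y is the line along which they close (so a half turn about z gives the same grasp; the last joint's range is limited). The gripper opens to 88 mm and grips with 3 to 60 N. Pads are 20 mm wide; open, the fingers measure 115 mm over their backs; the gripper's body (75 mm by 178 mm) begins 61 mm behind the grasp point.
Start: joints at [1.197, 0.423, 1.63, -0, 1.089, -0.019], TCP at [217.095, 586.067, 222.675] pointing down, gripper open.
Joint ranges: [-3, 3], [-0.9, 2.11], [0.09, 2.58], [-1.31, 4.45], [0.11, 2.69], [-2.54, 2.54]. Speed limits (rad/s): [2.39, 2.39, 3.01, 3.14, 3.14, 3.14].

### API

Orientations are given as a rotation vector (axis times angle).
In Python, from workcell import ctrl, cams gives the robot as it stands.
- The arm moves only by the tool move_arm, never from a script. Its argument "steps" is a list of rows, each a list of 3 entries, a list of its own where there are three numbers: the shift along the tool's x, y, z in units of 25 mm (1.0 is 25 mm), then the turn about the tool's z in units of 5 degrees (1.0 is 5 degrees), then the closure, from 0 (fully open) to 1 (shut). A call has 1 to 20 rows; each row shifts and turns the commanded pose from where the row before left it, along the tool's axes as they then stand; what a row does not reach is not made up. A row lasts 1/12 s, in which the tool goes at most 41.7 mm and 7.16 degrees, less where a joint would pass 70% of its speed; a pose out of reach is approached as far as the arm can. A call is refused whole if a number of a shift passes 1 or a number of a turn 1, either way. A call with a gripper value outside its range is refused whole. The fingers move at their own pace and stop on an object; the grip force is fixed at half the most. Time passes only in rows, so rows that do not move let the fingers close. It gives the time, the measured TCP pose, the force, the opening and the grip force at its end, in the units of the state.
- ctrl.get_obs(): the state, without advancing time (a new reading comes with each control period).
- cams.get_image(name): name is "scene" or "side" or "wrist"; returns a dict with "image" (400x640x3 uint8, red, green, blue), "camera_matrix" (3x3 intrinsics, pixels), "k1" (the pictures are not rectified: a ray, as slopes to the right and down, at radius r is drawn at 1 + k1 r^2 times it, then the intrinsics apply), "xyz" and "rotation" of the camera in the world; the wrist camera has in their place "mount" (4x4, takes a point from camera to tool coordinates, whose origin is the TCP and whose axes are the flange's). Camera axes: x right, y down, z forward; pixel columns grow to the right and rows downward; lengths in mm; the calibration is good to about 2 mm. A picture is of the moment at which its call begins: read the wrist's pose just before it. There is no depth.
- ctrl.close_job(): hands the job in; it is judged then, once.
Trained networks look in the newest picture that a camera, given by its name, has taken for a name from the list of things; names that differ only in an ending like _2 or _b are one class to them, and where a whole thing is asked for, a point or a joint stands for the part that bears it (a point fixed in the world has none). Each returns a list of dicts, best first, with "p" (0 to 1); they miss things now and then, are a little off and sometimes report something else, mostly with a low value. They report only what shows in the picture. A call takes as long as a camera call.
- cams.boxes_of(camera, thing): "rect" ([centre column, centre row, width, height] in pixels, round what is visible of it).
- cams.cut_out(camera, thing): "pixels" (400x640 bool, what is visible of it) and "rect" ([centre column, centre row, width, height] in pixels, round what is visible of it).
The state is a dict: "t": time; "qpos": joint angles; "qvel": joint speeds; "joint_torque": joint torques, N m; "ee_pos": TCP position; "orientation": TCP orientation; "ft_force": force on the tool from outside, world axes, zero at the start; "moment": the same for the moment, N m; "width": finger opening in mm; "grasp_force": force on a finger pad.
Only numpy, scipy, OpenCV 4.12 (cv2) and the standard library are available. Lean on these libraries where they do the work, as an engineer would, in place of code of your own. Each camera call takes 0.05 s, during which the arm holds its last target. There are 200 camera calls.

### The job

The cook needs the tongs that lie on the sheet pan behind the row of seasoning containers. Set all three containers aside on the white cutting board, lay the tongs flat and lengthwise inside the shallow black tool tray, and only then put every container back on the sheet pan on exactly the spot it came from, so that each is found in its usual place. Keep the containers upright throughout and leave the other things on the table where they are.

Things in the scene. Friction and masses are not known exactly. Their poses are not given: they have to be found in the camera images.
- dredger: Seasoning dredger: plain stainless steel cylinder, 61 mm diameter (a rim band 63 mm at heights 81 to 93), 110 mm high in all, with a low domed aluminium top with small black holes above 93 mm. About 0.28 kg. Best gripped with the finger pads around 70 mm above its underside. Origin: centre of its underside; z up along its axis.
- squeeze_bottle: Cream-coloured plastic squeeze bottle (rigid): straight round body 54 mm diameter up to 112 mm, then a shoulder, a 40 mm wide white screw cap and a pointed white nozzle, 147 mm high in all. About 0.26 kg. Grip the body around 100 mm above its underside. Origin: centre of its underside; z up along its axis.
- pepper_mill: Dark wooden pepper mill: foot 56 mm diameter, waist 38 mm at 60 mm height, straight round head 48 mm diameter from 94 to 130 mm height, small steel ball on top, 148 mm high in all. About 0.3 kg. Grip the head around 112 mm above its underside. Origin: centre of its underside; z up along its axis.
- tongs: Stainless kitchen tongs, locked shut and rigid, lying on their side: 253 mm long, 26 mm high at the tips, arms 22 mm high and together about 32 mm wide at mid-length. 0.16 kg. Origin: on the underside near mid-length and the centre of mass; x along the length towards the tips, z up. At the start they lie roughly along the pan's y, behind the containers (further from the robot) and close to them.
- sheet_pan: Quarter-size aluminium sheet pan, fixed to the table: 241 mm along its x, 330 mm along its y, rim 25 mm high, floor 2 mm thick. Origin: centre of its underside; x points away from the robot within 0.15 rad, z up. At the start the containers stand on it in a row along its y, on the robot's side, about 85 mm apart, in any order; the tongs lie about 68 mm behind the row.
- cutting_board: Side area: small white plastic cutting board, 254 mm along its x, 152 mm along its y, 12 mm thick, fixed to the table, to the left or to the right of the pan. Origin: centre of its underside; z up. Empty at the start; room for three containers in a row along its x, about 78 mm apart.
- tool_tray: Target of the tongs: shallow black plastic tray, fixed to the table on the other side of the pan: 300 mm along its x, 104 mm along its y, rim 15 mm high, floor 2 mm thick, inside about 288 x 92 mm at the floor. Origin: centre of its underside; z up. Empty at the start; the tongs may point either way in it.
- oil_spray: Bystander: yellow spray can with a red cap, 56 mm diameter, 177 mm high, beyond the pan. Origin: centre of its underside.
- ramekin: Bystander: white ceramic bowl, 84 mm across the rim, 45 mm high, beyond the pan. Origin: centre of its underside.
- chip_tub: Bystander: tan square tub with white lid, 90 mm square, 83 mm high, beyond the pan. Origin: centre of its underside.

How it is judged (in metres and radians):
On the way, in this order (a step that is already met when the one before it is completed fails the run):
1. all three containers stand upright on the cutting board (x of dredger in the frame of cutting_board between -0.115 and 0.115 m and y of dredger in the frame of cutting_board between -0.064 and 0.064 m and z of dredger in the frame of cutting_board between 0.008 and 0.016 m and angle between each of dredger, squeeze_bottle, pepper_mill's own z axis and vertical below 0.1 rad and linear speed of each of dredger, squeeze_bottle, pepper_mill below 0.03 m/s and x of squeeze_bottle in the frame of cutting_board between -0.115 and 0.115 m and y of squeeze_bottle in the frame of cutting_board between -0.064 and 0.064 m and z of squeeze_bottle in the frame of cutting_board between 0.008 and 0.016 m and x of pepper_mill in the frame of cutting_board between -0.115 and 0.115 m and y of pepper_mill in the frame of cutting_board between -0.064 and 0.064 m and z of pepper_mill in the frame of cutting_board between 0.008 and 0.016 m), for 0.2 s.
2. the tongs lie flat and lengthwise in the tool tray while the three containers are still on the board (all of step 1 and x of tongs in the frame of tool_tray between -0.03 and 0.03 m and y of tongs in the frame of tool_tray between -0.03 and 0.03 m and z of tongs in the frame of tool_tray below 0.008 m and angle between tongs's own z axis and vertical below 0.12 rad and angle between the x axis of tongs and the x axis of tool_tray, either way round below 0.25 rad and linear speed of tongs below 0.03 m/s), for 0.2 s.
At the end, for the whole second after the job is handed in: The tongs lie flat inside the tool tray (centre within 30 mm of the tray's centre along each axis, lengthwise within 0.25 rad, either way round), and each container stands upright at rest on the sheet pan within 15 mm of its own starting spot (x of tongs in the frame of tool_tray between -0.03 and 0.03 m and y of tongs in the frame of tool_tray between -0.03 and 0.03 m and z of tongs in the frame of tool_tray below 0.008 m and angle between tongs's own z axis and vertical below 0.12 rad and angle between the x axis of tongs and the x axis of tool_tray, either way round below 0.25 rad and linear speed of tongs below 0.03 m/s and distance of each of dredger, squeeze_bottle, pepper_mill from where it was at the start of the episode below 0.015 m and angle between each of dredger, squeeze_bottle, pepper_mill's own z axis and vertical below 0.08 rad and linear speed of each of dredger, squeeze_bottle, pepper_mill below 0.02 m/s); the robot touches nothing.
It fails at once if a container tips over (more than 0.6 rad) (angle between any of dredger, squeeze_bottle, pepper_mill's own z axis and vertical above 0.6 rad).
It fails at once if a bystander (spray can, bowl or tub) is moved by more than 20 mm (distance of any of oil_spray, ramekin, chip_tub from where it was at the start of the episode above 0.02 m).
It also fails if it takes over 147 s, if anything falls off the work surface, if the arm or the gripper's body presses on something with over 40 N, if the wrist force passes 120 N, or if a joint passes its speed limit or range.

## Working session

There is one attempt and no reset: what is moved stays moved. The work goes in short steps, Python scripts to look and compute and a tool call to move; the robot and the scene stay as the last step left them, time stands still between calls to the robot, and variables do not carry over. Pictures are saved under pics/ and viewed, at most 14 in all, crops included, and the job is handed in when it is done.

Besides the shell and the picture viewer there is one more tool, called after "Emit:" in YAML: its name, and indented under it one key for each argument. move_arm: Moves the arm, as the interface text tells. Its arguments: {"type":"object","properties":{"steps":{"type":"array"}},"required":["steps"]}

```bash
mkdir -p pics; ls
python3 - <<'E'
from workcell import ctrl,cams
import cv2,numpy as np
o=ctrl.get_obs();print(o, ctrl.grip_depth)
ims=[]
for n in ["scene","side"]:
    d=cams.get_image(n);ims.append(d["image"])
    print(n,d["camera_matrix"].tolist(),d["k1"],d["xyz"],np.round(d["rotation"],3).tolist())
    cv2.imwrite(f"pics/{n}0.png",d["image"][:,:,::-1])
    for t in ["dredger","squeeze_bottle","pepper_mill","tongs","sheet_pan","cutting_board","tool_tray","oil_spray","ramekin","chip_tub"]:
        print(t,[(round(b["p"],2),np.round(b["rect"]).tolist()) for b in cams.boxes_of(n,t)[:2]])
d=cams.get_image("wrist");print(d["mount"],d["camera_matrix"],d["k1"])
E
```

```text
pics
{'t': 0.0, 'qpos': array([ 1.19699922e+00,  4.23830875e-01,  1.63071176e+00, -3.48983455e-05,
        1.08862244e+00, -1.89741691e-02]), 'qvel': array([-6.27806849e-04,  1.47971674e-03, -1.00716179e-05,  2.18436261e-04,
       -1.64597594e-03,  6.81828399e-04]), 'joint_torque': array([ 2.09303631e-03, -5.44646966e+01, -2.73653966e+01,  6.45476324e-02,
        2.29687616e-02, -9.30747183e-05]), 'ee_pos': array([216.8984877 , 585.53964492, 221.89938908]), 'orientation': array([-5.54361377e-01, -3.09201305e+00,  2.43173001e-03]), 'ft_force': array([-0.78209859, -0.47313986,  0.24677849]), 'moment': array([ 0.05221719, -0.0008833 , -0.01572033]), 'grasp_force': 0.0, 'width': 87.95292379527466} 18.700000000000003
scene [[419.37329111897253, 0.0, 314.1338743214552], [0.0, 419.37329111897253, 198.3668427719369], [0.0, 0.0, 1.0]] -0.06973875170820457 [1086.44165749 -368.480304   1071.4172671 ] [-2.415, -1.097, 0.308]
dredger [(0.72, [265.0, 166.0, 25.0, 37.0])]
squeeze_bottle [(0.68, [245.0, 179.0, 21.0, 39.0])]
pepper_mill [(0.6, [288.0, 147.0, 16.0, 40.0]), (0.33, [179.0, 243.0, 82.0,
[... 871 characters left out ...]
115.0])]
cutting_board [(0.74, [386.0, 140.0, 96.0, 45.0])]
tool_tray [(0.69, [352.0, 363.0, 166.0, 74.0]), (0.64, [355.0, 225.0, 20.0, 84.0])]
oil_spray [(0.81, [244.0, 198.0, 33.0, 66.0])]
ramekin [(0.73, [268.0, 162.0, 30.0, 27.0])]
chip_tub [(0.65, [222.0, 257.0, 55.0, 61.0])]
[[ 5.39003287e-04 -9.70551476e-01 -2.40893218e-01  6.64332503e+01]
 [ 9.99999803e-01  6.00549774e-04 -1.82077723e-04 -3.31411992e-01]
 [ 3.21384170e-04 -2.40893072e-01  9.70551608e-01 -1.61418913e+02]
 [ 0.00000000e+00  0.00000000e+00  0.00000000e+00  1.00000000e+00]] [[339.70419912   0.         320.56073429]
 [  0.         339.70419912 199.49756842]
 [  0.           0.           1.        ]] 1.0327020397327065e-05
```

```bash
cat > h.py <<'E'
from workcell import ctrl,cams
import cv2,numpy as np
from scipy.spatial.transform import Rotation as R
from scipy.optimize import minimize
def cam(n):
    o=ctrl.get_obs() if n=="wrist" else None
    d=cams.get_image(n)
    if n=="wrist":
        T=np.eye(4);T[:3,:3]=R.from_rotvec(o["orientation"]).as_matrix();T[:3,3]=o["ee_pos"]
        T=T@np.array(d["mount"]);d["Rm"],d["xyz"]=T[:3,:3],T[:3,3]
    else: d["Rm"]=R.from_rotvec(d["rotation"]).as_matrix()
    return d
def proj(d,P):
    p=(np.atleast_2d(P)-d["xyz"])@d["Rm"];s=p[:,:2]/p[:,2:]
    s=s*(1+d["k1"]*(s**2).sum(1,keepdims=True))
    K=d["camera_matrix"];return s*[K[0][0],K[1][1]]+[K[0][2],K[1][2]]
def back(d,uv,z):
    K=np.array(d["camera_matrix"]);uv=np.atleast_2d(uv).astype(float)
    s=cv2.undistortPoints(uv[:,None],K,np.array([d["k1"],0,0,0.]))[:,0]
    r=np.c_[s,np.ones(len(s))]@d["Rm"].T
    return d["xyz"]+r*((z-d["xyz"][2])/r[:,2])[:,None]
PROF={"dredger":[(0,30.5),(81,30.5),(81,31.5),(93,31.5),(110,12)],
"squeeze_bottle":[(0,27),(112,27),(118,20),(128,19),(132,8),(147,2)],
"pepper_mill":[(0,28),(15,28),(60,19),(94,24),(130,24),(140,8),(148,5)]}
def solid(name,x,y,z0):
    a=np.linspace(0,2*np.pi,24,endpoint=False)
    return [np.c_[x+r*np.cos(a),y+r*np.sin(a),np.full(24,z0+h)] for h,r in PROF[name]]
def sil(d,name,x,y,z0):
    m=np.zeros((400,640),np.uint8);rs=[proj(d,r) for r in solid(name,x,y,z0)]
    for a,b in zip(rs,rs[1:]):
        cv2.fillConvexPoly(m,np.round(cv2.convexHull(np.r_[a,b].astype(np.float32))*16).astype(np.int32),1,shift=4)
    return m>0
def rect3(x,y,yaw,a,b,z):
    c,s=np.cos(yaw),np.sin(yaw)
    return np.array([[x+c*u-s*v,y+s*u+c*v,z] for u,v in [(a,b),(-a,b),(-a,-b),(a,-b)]])
def poly(d,P):
    m=np.zeros((400,640),np.uint8);h=cv2.convexHull(proj(d,P).astype(np.float32))
    cv2.fillConvexPoly(m,np.round(h*16).astype(np.int32),1,shift=4);return m>0
def fit(fs,x0,step):
    "fs: list of (render(p)->mask, observed mask); soft IoU by blurred difference"
    B=lambda m:cv2.GaussianBlur(m.astype(np.float32),(0,0),1.5)
    ob=[B(m) for _,m in fs]
    f=lambda p:sum(((B(r(p))-o)**2).sum()/o.sum() for (r,_),o in zip(fs,ob))
    x0=np.array(x0,float);S=np.vstack([x0]+[x0+e for e in np.diag(step)])
    r=minimize(f,x0,method="Nelder-Mead",options=dict(initial_simplex=S,xatol=.02,fatol=1e-5,maxiter=200))
    return r.x,r.fun
E
python3 - <<'E'
from h import *
import pickle
D={}
for n in ["scene","side"]:
    d=cam(n);D[n]=d
    d["m"]={}
    for t in ["dredger","squeeze_bottle","pepper_mill","tongs","sheet_pan","cutting_board","tool_tray"]:
        c=cams.cut_out(n,t)
        d["m"][t]=[(q["p"],q["pixels"],q["rect"]) for q in c]
        print(n,t,[(round(q["p"],2),np.round(q["rect"]).tolist(),int(q["pixels"].sum())) for q in c[:3]])
    for t in ["dredger","squeeze_bottle","pepper_mill","tongs","sheet_pan","cutting_board","tool_tray"]:
        if d["m"][t]:
            m=d["m"][t][0][1];yx=np.argwhere(m);print(t,np.round(back(d,[yx.mean(0)[::-1]],60 if t in PROF else 10))[0])
pickle.dump(D,open("D.pkl","wb"))
v=[D[n]["image"][90:390,110:510,::-1] for n in D]
cv2.imwrite("pics/a.png",cv2.resize(np.hstack(v),(800,300)))
cv2.imwrite("pics/sc.png",cv2.resize(v[0],(800,600)));cv2.imwrite("pics/si.png",cv2.resize(v[1],(800,600)))
E
```

```text
scene dredger [(0.58, [267.0, 165.0, 25.0, 42.0], 662), (0.28, [244.0, 180.0, 22.0, 37.0], 628)]
scene squeeze_bottle [(0.91, [245.0, 180.0, 21.0, 39.0], 651), (0.68, [179.0, 242.0, 84.0, 97.0], 4537)]
scene pepper_mill [(0.69, [287.0, 147.0, 18.0, 37.0], 597), (0.23, [277.0, 188.0, 137.0, 112.0], 5323)]
scene tongs [(0.68, [287.0, 186.0, 60.0, 60.0], 720)]
scene sheet_pan [(0.77, [278.0, 186.0, 132.0, 113.0], 5002), (0.31, [243.0, 180.0, 25.0, 35.0], 648)]
scene cutting_board [(0.97, [180.0, 240.0, 83.0, 94.0], 4422)]
scene tool_tray [(0.61, [363.0, 121.0, 83.0, 68.0], 2167)]
dredger [463. -25.  60.]
squeeze_bottle [462. -99.  60.]
pepper_mill [447.  64.  60.]
tongs [526. -20.  10.]
sheet_pan [527. -24.  10.]
cutting_board [ 466. -348.   10.]
tool_tray [495. 345.  10.]
side dredger [(0.89, [385.0, 208.0, 25.0, 39.0], 629)]
side squeeze_bottle [(0.83, [384.0, 173.0, 26.0, 33.0], 620)]
side pepper_mill [(0.71, [384.0, 234.0, 29.0, 49.0], 1158)]
side tongs [(0.58, [355.0, 225.0, 20.0, 83.0], 678)]
side sheet_pan [(0.32, [385.0, 236.0, 26.0, 51.0], 1160)]
side cutting_board [(0.81, [385.0, 138.0, 94.0, 51.0], 3226), (0.22, [385.0, 208.0, 28.0, 42.0], 593)]
side tool_tray [(0.63, [352.0, 363.0, 167.0, 74.0], 8089)]
dredger [464. -40.  60.]
squeeze_bottle [ 467. -138.   60.]
pepper_mill [453.  56.  60.]
tongs [528. -12.  10.]
sheet_pan [452.  16.  10.]
cutting_board [ 458. -335.   10.]
tool_tray [491. 346.  10.]
```

View pics/sc.png

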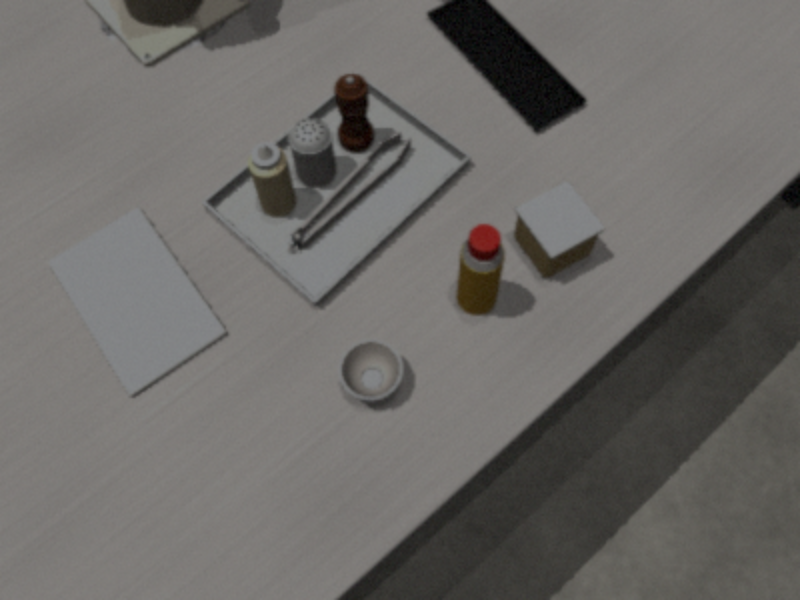

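View pics/si.png

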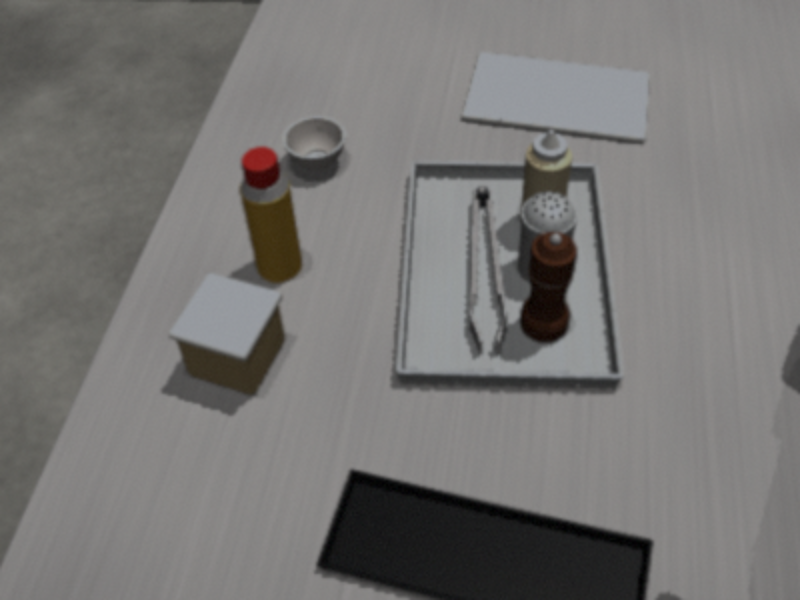

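The scene view (2x crop) shows, at crop pixels, bottle (275,180), dredger (315,155) and mill (355,110). The tongs' tips point to the mill end at (405,140), with the board left in the picture (world −y) and the tray up right (+y). The side view confirms the order and shows the three bystanders well beyond the pan.

Run:
```python
from h import *
import pickle
D=pickle.load(open("D.pkl","rb"))
C=list(PROF);g={"dredger":(464,-30),"squeeze_bottle":(465,-115),"pepper_mill":(450,60)}
M={n:{t:D[n]["m"][t][0][1] for t in D[n]["m"] if D[n]["m"][t]} for n in D}
for t in C:
  for use in (["scene"],["side"],["scene","side"]):
    fs=[]
    for n in use:
        oth=np.zeros((400,640),bool)
        for u in C:
            if u!=t: oth|=M[n][u]
        fs.append((lambda p,n=n,oth=oth:sil(D[n],t,p[0],p[1],2)&~oth,M[n][t]&~oth))
    print(t,use,*np.round(fit(fs,g[t],(12,12))[0:1],1),round(fit(fs,g[t],(12,12))[1],3))
for t,a,b,z,x0 in [("cutting_board",127,76,12,(462,-340,0)),("tool_tray",150,52,15,(493,345,0))]:
  for use in (["scene"],["side"],["scene","side"]):
    fs=[(lambda p,n=n:poly(D[n],np.r_[rect3(*p,a,b,z),rect3(*p,a,b,0)]),M[n][t]) for n in use]
    for s in (.1,-.1):
        r=fit(fs,x0,(12,12,s));print(t,use,np.round(r[0],3),round(r[1],4))
fs=[(lambda p:poly(D["scene"],np.r_[rect3(*p,120.5,165,25),rect3(*p,120.5,165,0)]),cv2.morphologyEx((M["scene"]["sheet_pan"]|M["scene"]["dredger"]|M["scene"]["tongs"]).astype(np.uint8),cv2.MORPH_CLOSE,np.ones((25,25)))>0)]
print("pan",fit(fs,(525,-25,0),(10,10,.1)))
for n in D:
    yx=np.argwhere(M[n]["tongs"])[:,::-1];P=back(D[n],yx,15)
    rc=cv2.minAreaRect(P[:,:2].astype(np.float32));print("tongs",n,rc, P.mean(0))
for n,pts in {"scene":[(258,208),(306,164),(313,164)],"side":[(351,187)]}.items(): print(n,back(D[n],pts,15))
# bystanders
for n in D:
  pass
```

```text
dredger ['scene'] [458.9 -22.5] 0.007
dredger ['side'] [458.8 -22.3] 0.015
dredger ['scene', 'side'] [459.1 -22.7] 0.023
squeeze_bottle ['scene'] [463.2 -99.7] 0.012
squeeze_bottle ['side'] [466.7 -97.2] 0.032
squeeze_bottle ['scene', 'side'] [ 465.6 -100.2] 0.052
pepper_mill ['scene'] [451.2  61.5] 0.017
pepper_mill ['side'] [453.4  59.1] 0.006
pepper_mill ['scene', 'side'] [453.3  59. ] 0.029
cutting_board ['scene'] [ 4.55725e+02 -3.46974e+02 -6.20000e-02] 0.0084
cutting_board ['scene'] [ 4.55057e+02 -3.46023e+02 -6.30000e-02] 0.0079
cutting_board ['side'] [ 4.59012e+02 -3.44653e+02 -6.40000e-02] 0.0104
cutting_board ['side'] [ 4.58400e+02 -3.44247e+02 -6.60000e-02] 0.0105
cutting_board ['scene', 'side'] [ 4.56892e+02 -3.46082e+02 -7.40000e-02] 0.0236
cutting_board ['scene', 'side'] [ 4.57088e+02 -3.45717e+02 -7.40000e-02] 0.0228
tool_tray ['scene'] [ 4.83728e+02  3.52799e+02 -1.24000e-01] 0.0475
tool_tray ['scene'] [ 4.8450e+02  3.4969e+02 -1.3500e-01] 0.0475
tool_tray ['side'] [ 4.90547e+02  3.46706e+02 -1.35000e-01] 0.0191
tool_tray ['side'] [ 4.90730e+02  3.47314e+02 -1.35000e-01] 0.019
tool_tray ['scene', 'side'] [ 4.87383e+02  3.47997e+02 -1.52000e-01] 0.0765
tool_tray ['scene', 'side'] [ 4.88216e+02  3.47484e+02 -1.33000e-01] 0.0732
pan (array([ 4.98989965e+02, -1.39093416e+01,  1.23536543e-01]), np.float64(0.03514280170202255))
tongs scene ((528.9295654296875, -9.687286376953125), (47.38545227050781, 245.09388732910156), 10.012317657470703) [528.40205509 -20.03539423  15.        ]
tongs side ((528.73095703125, -9.682502746582031), (41.348731994628906, 252.05178833007812), 8.611888885498047) [528.3825342  -10.34869619  15.        ]
scene [[ 535.48786171 -118.37503413   15.        ]
 [ 510.03223721   84.9983203    15.        ]
 [ 524.18876598  101.05134012   15.        ]]
side [[ 542.99407148 -120.37155621   15.        ]]
```

Emit:
move_arm:
  steps:
    - [[0,0,-0.2],1,0]
    - [[0,0,-0.2],1,0]
    - [[0,0,-0.2],1,0]
    - [[0,0,-0.2],1,0]
    - [[0,0,-0.2],1,0]
    - [[0,0,-0.2],1,0]
    - [[0,0,-0.2],1,0]
    - [[0,0,-0.2],1,0]
    - [[0,0,-0.2],1,0]
    - [[0,0,-0.2],1,0]
    - [[0,0,-0.2],1,0]
    - [[0,0,-0.2],1,0]
    - [[0,0,-0.2],1,0]
    - [[0,0,-0.2],1,0]
    - [[-1,0.5,0],0,0]
    - [[-1,0.5,0],0,0]
    - [[-1,0.5,0],0,0]
    - [[-1,0.5,0],0,0]
    - [[-1,0.5,0],0,0]
    - [[-1,0.5,0],0,0]

```text
t: 3.62
ee_pos: [291.6, 434.4, 292.8]
orientation: [2.227, 2.215, 0.0]
ft_force: [0.4, 0.3, 1.0]
width: 87.9
grasp_force: 0.0
```

Emit:
move_arm:
  steps:
    - [[-1,0.5,0],0,0]
    - [[-1,0.5,0],0,0]
    - [[-1,0.5,0],0,0]
    - [[-1,0.5,0],0,0]
    - [[-1,0.5,0],0,0]
    - [[-1,0.5,0],0,0]
    - [[-1,0.5,0],0,0]
    - [[-1,0.5,0],0,0]
    - [[-1,0.5,0],0,0]
    - [[-1,0.5,0],0,0]
    - [[-1,0.5,0],0,0]
    - [[-1,0.5,0],0,0]
    - [[-1,0.4,0],0,0]
    - [[-1,0,0],0,0]
    - [[-1,0,0],0,0]
    - [[-1,0,0],0,0]
    - [[-1,0,0],0,0]
    - [[-1,0,0],0,0]
    - [[0,0,0],0,0]
    - [[0,0,0],0,0]

```text
t: 5.28
ee_pos: [448.6, -16.0, 292.8]
orientation: [-2.231, -2.212, -0.0]
ft_force: [-0.2, -0.3, -0.3]
width: 87.8
grasp_force: 0.0
```

Run:
```python
from h import *
import pickle
d=cam("wrist");C=list(PROF)
cv2.imwrite("pics/w1.png",d["image"][:,:,::-1])
g={"dredger":(459,-22.5),"squeeze_bottle":(465,-100),"pepper_mill":(453,60)};M={}
for t in C+["tongs"]:
    c=cams.cut_out("wrist",t);print(t,[(round(q["p"],2),np.round(q["rect"]).tolist()) for q in c])
    if t in g: c=[min(c,key=lambda q:np.hypot(*(np.array(q["rect"][:2])-proj(d,[*g[t],60])[0])))]
    M[t]=c[0]["pixels"]
for t in C:
    oth=sum(M[u] for u in M if u!=t)>0
    r=fit([(lambda p:sil(d,t,p[0],p[1],2)&~oth,M[t])],g[t],(8,8));print(t,np.round(r[0],1),round(r[1],3))
P=back(d,np.argwhere(M["tongs"])[:,::-1],14)
print("tongs",cv2.minAreaRect(P[:,:2].astype(np.float32)))
print("cam",d["xyz"]);d["M"]=M;pickle.dump(d,open("W1.pkl","wb"))
D=pickle.load(open("D.pkl","rb"))
for n,bs in {"scene":[("can",353,243),("ram",297,280),("tub",391,222)],"side":[("can",247,226),("ram",268,170),("tub",222,280)]}.items():
    for b in bs: print(n,b[0],np.round(back(D[n],[b[1:]],0)[0]))
```

```text
dredger [(0.58, [329.0, 180.0, 54.0, 63.0])]
squeeze_bottle [(0.68, [338.0, 246.0, 47.0, 75.0])]
pepper_mill [(0.73, [326.0, 100.0, 57.0, 58.0])]
tongs [(0.8, [378.0, 155.0, 45.0, 199.0]), (0.69, [354.0, 150.0, 211.0, 273.0]), (0.61, [336.0, 245.0, 47.0, 74.0])]
dredger [458.2 -21.9] 0.014
squeeze_bottle [464.8 -97.8] 0.009
pepper_mill [451.1  61.9] 0.016
tongs ((524.3978271484375, -12.047988891601562), (42.961326599121094, 253.65023803710938), 6.384411334991455)
cam [447.80907837  49.21795461 454.22259651]
scene can [791.  17.   0.]
scene ram [ 771. -169.    0.]
scene tub [816. 143.   0.]
side can [777.  29.   0.]
side ram [ 771. -170.    0.]
side tub [792. 187.   0.]
```

View pics/w1.png

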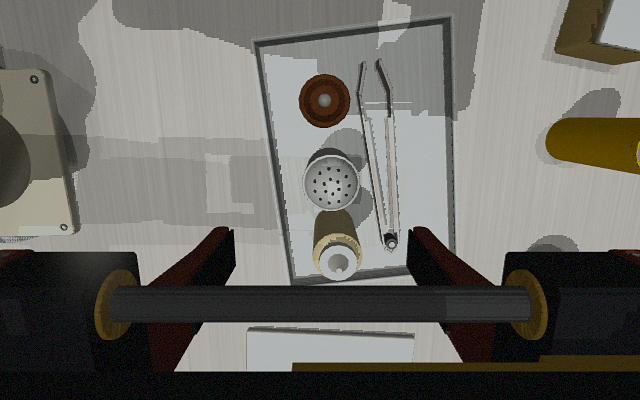

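Wrist view: mill (325,100), dredger (331,180), bottle (338,250), tongs with pivot at (390,242) – agrees with the fits to about 2 mm. Picking the bottle first.

Emit:
move_arm:
  steps:
    - [[-0.83,0.17,0.5],0,0]
    - [[-0.83,0.17,0.5],0,0]
    - [[-0.83,0.17,0.5],0,0]
    - [[-0.81,0.16,0.5],0,0]
    - [[0,0,0.9],0,0]
    - [[0,0,0.9],0,0]
    - [[0,0,0.9],0,0]
    - [[0,0,0.9],0,0]
    - [[0,0,0.9],0,0]
    - [[0,0,0.9],0,0]
    - [[0,0,0.7],0,0]
    - [[0,0,0.3],0,0]
    - [[0,0,0],0,0]
    - [[0,0,0],0,1]
    - [[0,0,0],0,1]
    - [[0,0,0],0,1]
    - [[0,0,0],0,1]
    - [[0,0,0],0,1]
    - [[0,0,0],0,1]
    - [[0,0,0],0,1]

```text
t: 7.2
ee_pos: [465.4, -98.0, 83.3]
orientation: [2.227, 2.214, 0.001]
ft_force: [-0.6, 1.0, 5.5]
width: 53.7
grasp_force: 30.0
```

Emit:
move_arm:
  steps:
    - [[0,0,-0.5],0,1]
    - [[0,0,-1],0,1]
    - [[0,0,-1],0,1]
    - [[-0.5,-0.16,-0.5],0,1]
    - [[-1,-0.33,0],0,1]
    - [[-1,-0.33,0],0,1]
    - [[-1,-0.33,0],0,1]
    - [[-1,-0.33,0],0,1]
    - [[-1,-0.33,0],0,1]
    - [[-1,-0.33,0],0,1]
    - [[-1,-0.33,0],0,1]
    - [[-1,-0.33,0],0,1]
    - [[-1,-0.33,0],0,1]
    - [[-1,-0.33,0],0,1]
    - [[-0.3,-0.13,0.6],0,1]
    - [[0,0,0.8],0,1]
    - [[0,0,0.7],0,1]
    - [[0,0,0.3],0,1]
    - [[0,0,0],0,1]
    - [[0,0,0],0,1]

```text
t: 8.87
ee_pos: [373.5, -367.0, 97.5]
orientation: [-2.227, -2.214, -0.0]
ft_force: [0.2, -0.5, -2.2]
width: 53.5
grasp_force: 30.0
```

Emit:
move_arm:
  steps:
    - [[0,0,0.13],0,1]
    - [[0,0,0],0,1]
    - [[0,0,0],0,0]
    - [[0,0,0],0,0]
    - [[0,0,0],0,0]
    - [[0,0,0],0,0]
    - [[0,0,-1],0,0]
    - [[0,0,-1],0,0]
    - [[0,0,-1],0,0]
    - [[0,0,-1],0,0]
    - [[0.14,0,-0.5],0,0]
    - [[1,0.18,0],0,0]
    - [[1,0.18,0],0,0]
    - [[1,0.18,0],0,0]
    - [[1,0.18,0],0,0]
    - [[1,0.18,0],0,0]
    - [[1,0.18,0],0,0]
    - [[1,0.18,0],0,0]
    - [[1,0.18,0],0,0]
    - [[1,0.18,0],0,0]

```text
t: 10.53
ee_pos: [415.6, -137.9, 207.3]
orientation: [2.228, 2.214, 0.0]
ft_force: [0.5, 0.6, -0.4]
width: 87.4
grasp_force: 0.0
```

Emit:
move_arm:
  steps:
    - [[1,0.18,0],0,0]
    - [[1,0.18,0],0,0]
    - [[1,0.18,0],0,0]
    - [[1,0.18,0],0,0]
    - [[1,0.18,0],0,0]
    - [[1,0.18,0],0,0]
    - [[1,0.18,0],0,0]
    - [[1,0.15,0],0,0]
    - [[0,0,0],0,0]
    - [[0,0,0],0,0]

```text
t: 11.37
ee_pos: [451.9, 61.5, 207.1]
orientation: [2.225, 2.218, 0.0]
ft_force: [-1.0, 0.2, -0.4]
width: 88.0
grasp_force: 0.0
```

Emit:
move_arm:
  steps:
    - [[0,0,1],0,0]
    - [[0,0,1],0,0]
    - [[0,0,1],0,0]
    - [[0,0,0.9],0,0]
    - [[0,0,0.58],0,0]
    - [[0,0,0],0,0]
    - [[0,0,0],0,1]
    - [[0,0,0],0,1]
    - [[0,0,0],0,1]
    - [[0,0,0],0,1]
    - [[0,0,0],0,1]
    - [[0,0,0],0,1]
    - [[0,0,0],0,1]
    - [[0,0,-0.5],0,1]
    - [[0,0,-1],0,1]
    - [[0,0,-1],0,1]
    - [[0,0,-1],0,1]
    - [[0,0,-1],0,1]
    - [[0,0,-1],0,1]
    - [[0,0,-0.5],0,1]

```text
t: 13.03
ee_pos: [452.5, 60.8, 247.4]
orientation: [2.226, 2.214, 0.003]
ft_force: [0.7, -0.2, -2.8]
width: 47.7
grasp_force: 30.0
```

Emit:
move_arm:
  steps:
    - [[-0.6,0.17,0],0,1]
    - [[-1,0.18,0],0,1]
    - [[-1,0.18,0],0,1]
    - [[-1,0.18,0],0,1]
    - [[-1,0.18,0],0,1]
    - [[-1,0.18,0],0,1]
    - [[-1,0.18,0],0,1]
    - [[-1,0.18,0],0,1]
    - [[-1,0.18,0],0,1]
    - [[-1,0.18,0],0,1]
    - [[-1,0.18,0],0,1]
    - [[-1,0.18,0],0,1]
    - [[-1,0.18,0],0,1]
    - [[-1,0.18,0],0,1]
    - [[-1,0.18,0],0,1]
    - [[-1,0.18,0],0,1]
    - [[-1,0.18,0],0,1]
    - [[-0.7,0.18,0],0,1]
    - [[-0.3,0,0],0,1]
    - [[0,0,0],0,1]

```text
t: 14.7
ee_pos: [529.5, -380.7, 243.9]
orientation: [-2.228, -2.213, 0.001]
ft_force: [-0.8, 0.3, -2.6]
width: 47.5
grasp_force: 30.0
```

Emit:
move_arm:
  steps:
    - [[0,0,1],0,1]
    - [[0,0,1],0,1]
    - [[0,0,1],0,1]
    - [[0,0,1],0,1]
    - [[0,0,0.9],0,1]
    - [[0,0,0.5],0,1]
    - [[0,0,0.1],0,1]
    - [[0,0,0],0,1]
    - [[0,0,0],0,1]

```text
t: 15.45
ee_pos: [530.7, -379.8, 108.6]
orientation: [2.226, 2.215, 0.0]
ft_force: [-0.0, 0.6, -3.1]
width: 47.3
grasp_force: 30.0
```

Emit:
move_arm:
  steps:
    - [[0,0,0.1],0,1]
    - [[0,0,0],0,1]
    - [[0,0,0],0,0]
    - [[0,0,0],0,0]
    - [[0,0,0],0,0]
    - [[0,0,0],0,0]
    - [[0,0,-1],0,0]
    - [[0,0,-1],0,0]
    - [[0,0,-1],0,0]
    - [[0,0,-1],0,0]
    - [[0.3,0,0],0,0]
    - [[1,-0.2,0],0,0]
    - [[1,-0.2,0],0,0]
    - [[1,-0.2,0],0,0]
    - [[1,-0.2,0],0,0]
    - [[1,-0.2,0],0,0]
    - [[1,-0.2,0],0,0]
    - [[1,-0.2,0],0,0]
    - [[1,-0.2,0],0,0]
    - [[1,-0.2,0],0,0]

```text
t: 17.12
ee_pos: [485.7, -145.6, 204.6]
orientation: [-2.228, -2.215, 0.0]
ft_force: [1.0, 0.5, 0.1]
width: 87.6
grasp_force: 0.0
```

Emit:
move_arm:
  steps:
    - [[1,-0.2,0],0,0]
    - [[1,-0.2,0],0,0]
    - [[1,-0.2,0],0,0]
    - [[1,-0.2,0],0,0]
    - [[1,-0.2,0],0,0]
    - [[0,0,0],0,0]
    - [[0,0,0],0,0]

```text
t: 17.7
ee_pos: [461.7, -21.0, 204.8]
orientation: [-2.225, -2.218, 0.0]
ft_force: [-0.1, 0.9, -0.4]
width: 87.6
grasp_force: 0.0
```

Emit:
move_arm:
  steps:
    - [[-0.05,-0.12,1],0,0]
    - [[0,0,1],0,0]
    - [[0,0,1],0,0]
    - [[0,0,1],0,0]
    - [[0,0,1],0,0]
    - [[0,0,0.7],0,0]
    - [[0,0,0.37],0,0]
    - [[0,0,0],0,0]
    - [[0,0,0],0,1]
    - [[0,0,0],0,1]
    - [[0,0,0],0,1]
    - [[0,0,0],0,1]
    - [[0,0,0],0,1]
    - [[0,0,0],0,1]
    - [[0,0,0],0,1]

```text
t: 18.95
ee_pos: [459.7, -23.1, 54.1]
orientation: [2.227, 2.214, 0.002]
ft_force: [-1.0, -0.4, 7.9]
width: 60.2
grasp_force: 30.0
```

Emit:
move_arm:
  steps:
    - [[0,0,-0.5],0,1]
    - [[0,0,-1],0,1]
    - [[0,0,-1],0,1]
    - [[0,0,-1],0,1]
    - [[-0.5,0,-0.5],0,1]
    - [[-1,0.03,0],0,1]
    - [[-1,0.03,0],0,1]
    - [[-1,0.03,0],0,1]
    - [[-1,0.03,0],0,1]
    - [[-1,0.03,0],0,1]
    - [[-1,0.03,0],0,1]
    - [[-1,0.03,0],0,1]
    - [[-1,0.03,0],0,1]
    - [[-1,0.03,0],0,1]
    - [[-1,0,0],0,1]
    - [[-0.7,0,0],0,1]
    - [[-0.32,0,0.4],0,1]
    - [[0,0,1],0,1]
    - [[0,0,1],0,1]
    - [[0,0,0.6],0,1]

```text
t: 20.62
ee_pos: [462.6, -309.7, 75.3]
orientation: [-2.226, -2.212, 0.001]
ft_force: [0.4, 0.2, -2.4]
width: 60.7
grasp_force: 30.0
```

Emit:
move_arm:
  steps:
    - [[0,0,0.3],0,1]
    - [[0,0,0.1],0,1]
    - [[0,0,0],0,1]

```text
t: 20.87
ee_pos: [464.0, -310.5, 67.6]
orientation: [-2.226, -2.215, 0.0]
ft_force: [0.0, 0.5, -1.7]
width: 60.4
grasp_force: 30.0
```

Emit:
move_arm:
  steps:
    - [[0,0,0.12],0,1]
    - [[0,0,0],0,1]
    - [[0,0,0],0,0]
    - [[0,0,0],0,0]
    - [[0,0,0],0,0]
    - [[0,0,0],0,0]
    - [[0,0,-0.8],0,0]
    - [[0,0,-1],0,0]
    - [[0,0,-1],0,0]
    - [[0,0,-1],0,0]
    - [[0,0,-1],0,0]
    - [[0.5,0,-1],0,0]
    - [[1,0.2,-0.5],0,0]
    - [[1,0.2,-0.5],0,0]
    - [[1,0.2,-0.5],0,0]
    - [[1,0.2,-0.5],0,0]
    - [[1,0.2,0],0,0]
    - [[1,0.2,0],0,0]
    - [[1,0.2,0],0,0]
    - [[1,0.2,0],0,0]

```text
t: 22.53
ee_pos: [505.5, -97.7, 260.7]
orientation: [2.227, 2.214, 0.001]
ft_force: [1.3, -0.5, -0.2]
width: 87.7
grasp_force: 0.0
```

Emit:
move_arm:
  steps:
    - [[1,0.3,0],0,0]
    - [[1,0.3,0],0,0]
    - [[0.5,0.2,0],0,0]
    - [[0,0,0],0,0]
    - [[0,0,0],0,0]

```text
t: 22.95
ee_pos: [525.8, -36.4, 260.2]
orientation: [2.226, 2.217, -0.001]
ft_force: [-0.2, 0.3, 0.4]
width: 87.8
grasp_force: 0.0
```

Run:
```python
from h import *
d=cam("wrist");s=cam("scene")
cv2.imwrite("pics/w2.png",np.hstack([d["image"][:300,200:600],s["image"][90:390,110:510]])[:,:,::-1])
c=cams.cut_out("wrist","tongs")
for q in c:
    print(round(q["p"],2),np.round(q["rect"]))
    P=back(d,np.argwhere(q["pixels"])[:,::-1],14);print("tongs",cv2.minAreaRect(P[:,:2].astype(np.float32)))
for t,g in {"dredger":(464,-310),"squeeze_bottle":(373,-367),"pepper_mill":(531,-380)}.items():
    c=cams.cut_out("scene",t)
    c=min(c,key=lambda q:np.hypot(*(np.array(q["rect"][:2])-proj(s,[*g,60])[0])))
    r=fit([(lambda p:sil(s,t,p[0],p[1],12),c["pixels"])],g,(8,8));print(t,np.round(r[0],1),round(r[1],3))
```

```text
0.59 [317. 143.  54. 218.]
tongs ((529.5449829101562, -10.769332885742188), (41.92950439453125, 255.84490966796875), 10.13304328918457)
dredger [ 464.  -313.3] 0.012
squeeze_bottle [ 371.7 -370.6] 0.004
pepper_mill [ 528.2 -380.3] 0.005
```

View pics/w2.png

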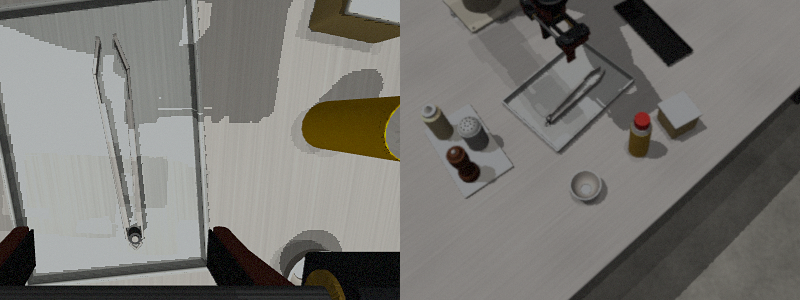

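Wrist view (left): tongs alone, from tips (105,40) to pivot (135,237). The scene view (right) shows all three containers upright on the board. Now the tongs.

Emit:
move_arm:
  steps:
    - [[0.52,0.05,1],0,0]
    - [[0.52,0.05,1],0,0]
    - [[0,0,1],-1,0]
    - [[0,0,1],-0.9,0]
    - [[0,0,1],0,0]
    - [[0,0,1],0,0]
    - [[0,0,1],0,0]
    - [[0,0,1],0,0]
    - [[0,0,1],0,0]
    - [[0,0,0.6],0,0]
    - [[0,0,0.3],0,0]
    - [[0,0,0.1],0,0]
    - [[0,0,0],0,0]

```text
t: 24.33
ee_pos: [528.5, -10.8, 10.1]
orientation: [-2.037, -2.391, 0.0]
ft_force: [0.0, 0.6, 0.3]
width: 88.0
grasp_force: 0.0
```

Emit:
move_arm:
  steps:
    - [[0,0,0.12],0,0]
    - [[0,0,0],0,0]
    - [[0,0,0],0,1]
    - [[0,0,0],0,1]
    - [[0,0,0],0,1]
    - [[0,0,0],0,1]
    - [[0,0,0],0,1]
    - [[0,0,0],0,1]
    - [[0,0,0],0,1]
    - [[0,0,0],0,1]
    - [[0,0,0],0,1]
    - [[0,0,-0.5],0,1]
    - [[0,0,-1],0,1]
    - [[0,0,-1],0,1]
    - [[0,0,-1],0,1]
    - [[0,0,-1],0,1]
    - [[0,0,0],0,1]
    - [[0,0,0],0,1]

```text
t: 25.83
ee_pos: [529.3, -10.5, 121.4]
orientation: [2.035, 2.39, 0.003]
ft_force: [-0.5, 0.2, -2.1]
width: 33.0
grasp_force: 29.9
```

Run:
```python
from h import *
d=cam("side");w=cam("wrist")
cv2.imwrite("pics/s3.png",np.hstack([w["image"][:300,160:560],d["image"][100:400,200:600]])[:,:,::-1])
```

```text
(no output)
```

View pics/s3.png

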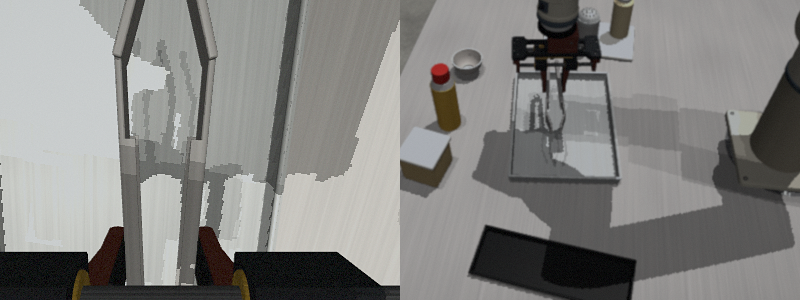

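Tongs are held level between the fingers, aligned with the tool's x (left view: arms running up the picture between columns 120 and 215). Next I look at the tray from above.

Emit:
move_arm:
  steps:
    - [[0.5,0,-1],0,1]
    - [[0.9,0,-1],0,1]
    - [[1,0,-1],0,1]
    - [[1,0.02,-1],0,1]
    - [[1,0.02,-1],0,1]
    - [[1,0.02,-1],0,1]
    - [[1,0.02,-0.8],0,1]
    - [[1,0.02,0],0,1]
    - [[1,0.02,0],0,1]
    - [[1,0.02,0],0,1]
    - [[1,0.02,0],0,1]
    - [[0.7,0.02,0],0,1]
    - [[0.2,0,0],0,1]
    - [[0,0,0],0,1]
    - [[0,0,0],0,1]

```text
t: 27.18
ee_pos: [487.4, 268.5, 288.4]
orientation: [-2.036, -2.392, 0.004]
ft_force: [-0.1, 0.1, -2.2]
width: 33.2
grasp_force: 29.9
```

Run:
```python
from h import *
w=cam("wrist");im=w["image"][:,:,::-1].copy()
c=cams.cut_out("wrist","tool_tray")
for q in c[:3]:
    print(round(q["p"],2),np.round(q["rect"]))
# dark tray: outer top rim projected for current estimate
p=proj(w,rect3(489,347,-.135,150,52,15)).astype(np.int32)
cv2.polylines(im,[p],True,(0,255,0),1)
cv2.imwrite("pics/w4.png",im)
import pickle;w["c"]=c;pickle.dump(w,open("W4.pkl","wb"))
```

```text
0.64 [335. 101. 255. 150.]
```

View pics/w4.png

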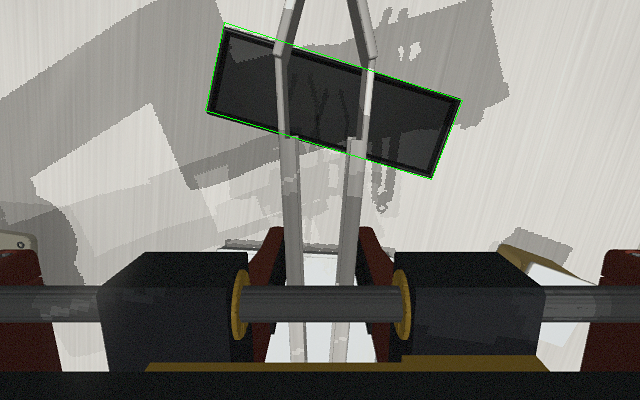

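The tray's drawn outline fits the picture to a few pixels, with corners at (223,25), (460,99), (432,178) and (208,111), so its pose is confirmed.

Emit:
move_arm:
  steps:
    - [[0,0,0],-0.62,1]
    - [[0,0,0],-1,1]
    - [[0,0,0],-1,1]
    - [[0,0,0],-1,1]
    - [[0,0,0],-1,1]
    - [[0,0,0],-1,1]
    - [[0,0,0],-1,1]
    - [[0,0,0],-1,1]
    - [[0,0,0],-1,1]
    - [[0,0,0],-1,1]
    - [[0,0,0],-1,1]
    - [[0,0,0],-1,1]
    - [[0,0,0],-1,1]
    - [[0,0,0],-1,1]
    - [[0,0,0],-1,1]
    - [[0.08,0.78,1],0,1]
    - [[0.08,0.78,1],0,1]
    - [[0.08,0.78,1],0,1]
    - [[0.08,0.76,1],0,1]
    - [[0,0,1],0,1]

```text
t: 28.95
ee_pos: [491.2, 348.8, 163.8]
orientation: [0.212, 3.133, 0.003]
ft_force: [0.7, -0.6, -1.3]
width: 32.9
grasp_force: 29.9
```

Emit:
move_arm:
  steps:
    - [[0,0,1],0,1]
    - [[0,0,1],0,1]
    - [[0,0,1],0,1]
    - [[0,0,0.5],0,1]
    - [[0,0,0],0,1]
    - [[0,0,0],0,1]

```text
t: 29.45
ee_pos: [490.6, 346.4, 77.2]
orientation: [-0.213, -3.134, 0.001]
ft_force: [0.8, 0.5, -1.3]
width: 32.9
grasp_force: 29.9
```

Run:
```python
from h import *
d=cam("side");w=cam("wrist")
for x,c in ((w,(0,255,0)),(d,(0,255,0))):
    x["im"]=x["image"][:,:,::-1].copy()
    cv2.polylines(x["im"],[proj(x,rect3(490,346.5,-.135,150,52,15)).astype(np.int32)],True,c,1)
cv2.imwrite("pics/s5.png",np.hstack([w["im"][:300,120:520],d["im"][100:400,200:600]]))
```

View pics/s5.png

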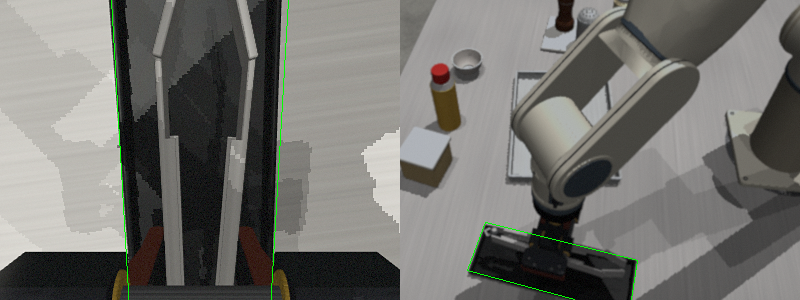

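Centred and aligned over the tray in both views. Lowering and releasing with a part opening.

Emit:
move_arm:
  steps:
    - [[0,0,0.9],0,1]
    - [[0,0,0.9],0,1]
    - [[0,0,0.6],0,1]
    - [[0,0,0.25],0,1]
    - [[0,0,0.1],0,1]
    - [[0,0,0],0,1]
    - [[0,0,0],0,1]

```text
t: 30.13
ee_pos: [491.2, 347.6, 9.7]
orientation: [0.212, 3.133, 0.002]
ft_force: [-0.1, 0.0, -1.3]
width: 33.2
grasp_force: 29.9
```

Emit:
move_arm:
  steps:
    - [[0,0,0.08],0,1]
    - [[0,0,0],0,1]
    - [[0,0,0],0,0.45]
    - [[0,0,0],0,0.45]
    - [[0,0,0],0,0.45]
    - [[0,0,0],0,0.45]
    - [[0,0,-0.3],0,0.45]
    - [[0,0,-0.7],0,0.45]
    - [[0,0,-1],0,0.45]
    - [[0,0,-1],0,0.45]
    - [[0,0,-1],0,0]
    - [[0,0,-1],0,0]
    - [[0,0,-1],0,0]
    - [[0,0,-1],0,0]
    - [[0,0,-1],0,0]
    - [[0,0,-1],0,0]
    - [[0,0,0],0,0]
    - [[0,0,0],0,0]

```text
t: 31.63
ee_pos: [491.0, 347.4, 233.4]
orientation: [0.211, 3.132, 0.003]
ft_force: [-0.4, -0.4, 0.1]
width: 87.9
grasp_force: 0.0
```

Run:
```python
from h import *
d=cam("side");s=cam("scene");w=cam("wrist")
cv2.imwrite("pics/s6.png",np.hstack([s["image"][90:390,210:510],w["image"][:300,130:430]])[:,:,::-1])
c=cams.cut_out("wrist","tongs")
for q in c[:2]:
    P=back(w,np.argwhere(q["pixels"])[:,::-1],14);print("tongs",round(q["p"],2),cv2.minAreaRect(P[:,:2].astype(np.float32)))
for t,g in {"dredger":(464,-313),"squeeze_bottle":(372,-370),"pepper_mill":(528,-380)}.items():
    c=cams.cut_out("scene",t)
    if not c: print(t,"none");continue
    c=min(c,key=lambda q:np.hypot(*(np.array(q["rect"][:2])-proj(s,[*g,60])[0])))
    r=fit([(lambda p:sil(s,t,p[0],p[1],12),c["pixels"])],g,(8,8));print(t,np.round(r[0],1),round(r[1],3))
```

```text
tongs 0.72 ((490.77301025390625, 347.7379150390625), (40.64555740356445, 254.749267578125), 81.63158416748047)
dredger [ 464.  -312.6] 0.011
squeeze_bottle [ 371.6 -370.7] 0.018
pepper_mill [ 530.2 -380.1] 0.004
```

View pics/s6.png

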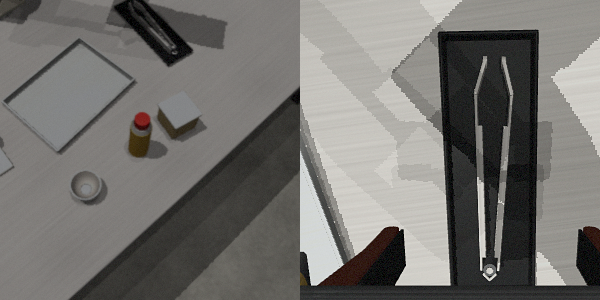

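Scene view: bystanders untouched, tongs in the tray at (155,30). The wrist view shows them lying centred inside the tray. Fit (490.8, 347.7) against tray centre (490, 346.5). Now the containers go back, dredger first.

Emit:
move_arm:
  steps:
    - [[0,0,0],1,0]
    - [[0,0,0],1,0]
    - [[0,0,0],1,0]
    - [[0,0,0],1,0]
    - [[0,0,0],1,0]
    - [[0,0,0],1,0]
    - [[0,0,0],1,0]
    - [[0,0,0],1,0]
    - [[0,0,0],1,0]
    - [[0,0,0],1,0]
    - [[0,0,0],1,0]
    - [[0,0,0],1,0]
    - [[0,0,0],1,0]
    - [[0,0,0],1,0]
    - [[0,0,0],1,0]
    - [[0,0,0],1,0]
    - [[0,0,0],0.5,0]
    - [[-0.5,0,0],0,0]
    - [[-1,-0.03,0],0,0]
    - [[-1,-0.04,0],0,0]

```text
t: 33.65
ee_pos: [487.9, 283.5, 230.7]
orientation: [-2.222, -2.221, 0.002]
ft_force: [0.6, -0.9, -0.2]
width: 87.6
grasp_force: 0.0
```

Emit:
move_arm:
  steps:
    - [[-1,-0.04,0],0,0]
    - [[-1,-0.04,0],0,0]
    - [[-1,-0.04,0],0,0]
    - [[-1,-0.04,0],0,0]
    - [[-1,-0.04,0],0,0]
    - [[-1,-0.04,0],0,0]
    - [[-1,-0.04,0],0,0]
    - [[-1,-0.04,0],0,0]
    - [[-1,-0.04,0],0,0]
    - [[-1,-0.04,0],0,0]
    - [[-1,-0.04,0],0,0]
    - [[-1,-0.04,0],0,0]
    - [[-1,-0.04,0],0,0]
    - [[-1,-0.04,0],0,0]
    - [[-1,-0.04,0],0,0]
    - [[-1,-0.04,0],0,0]
    - [[-1,-0.04,0],0,0]
    - [[-1,-0.04,0],0,0]
    - [[-1,-0.04,0],0,0]
    - [[-1,-0.04,0],0,0]

```text
t: 35.32
ee_pos: [465.2, -216.9, 231.1]
orientation: [-2.224, -2.218, 0.001]
ft_force: [-0.1, 0.1, -0.5]
width: 87.8
grasp_force: 0.0
```

Emit:
move_arm:
  steps:
    - [[-1,-0.04,0],0,0]
    - [[-1,-0.04,0],0,0]
    - [[-1,0,0],0,0]
    - [[-0.5,0,0],0,0]
    - [[-0.3,0,0],0,0]
    - [[0,0,0],0,0]
    - [[0,0,0],0,0]

```text
t: 35.9
ee_pos: [463.5, -309.8, 231.1]
orientation: [-2.225, -2.216, -0.0]
ft_force: [0.4, 0.7, -0.6]
width: 87.5
grasp_force: 0.0
```

Emit:
move_arm:
  steps:
    - [[-0.03,0.02,1],0,0]
    - [[0,0,1],0,0]
    - [[0,0,1],0,0]
    - [[0,0,1],0,0]
    - [[0,0,1],0,0]
    - [[0,0,1],0,0]
    - [[0,0,0.5],0,0]
    - [[0,0,0.16],0,0]
    - [[0,0,0],0,0]
    - [[0,0,0],0,0]
    - [[0,0,0],0,1]
    - [[0,0,0],0,1]
    - [[0,0,0],0,1]
    - [[0,0,0],0,1]
    - [[0,0,0],0,1]
    - [[0,0,0],0,1]
    - [[0,0,0],0,1]

```text
t: 37.32
ee_pos: [464.7, -311.4, 65.5]
orientation: [2.225, 2.216, 0.0]
ft_force: [-0.8, 0.3, 5.1]
width: 60.6
grasp_force: 30.0
```

Emit:
move_arm:
  steps:
    - [[0,0,-0.5],0,1]
    - [[0,0,-1],0,1]
    - [[0,0,-1],0,1]
    - [[0,0,-1],0,1]
    - [[0.5,0,-0.5],0,1]
    - [[1,-0.03,0],0,1]
    - [[1,-0.03,0],0,1]
    - [[1,-0.03,0],0,1]
    - [[1,-0.03,0],0,1]
    - [[1,-0.03,0],0,1]
    - [[1,-0.03,0],0,1]
    - [[1,-0.03,0],0,1]
    - [[1,-0.03,0],0,1]
    - [[1,-0.02,0],0,1]
    - [[1,0,0],0,1]
    - [[0.7,0,0],0,1]
    - [[0.3,0,0.4],0,1]
    - [[0,0,1],0,1]
    - [[0,0,1],0,1]
    - [[0,0,1],0,1]

```text
t: 38.98
ee_pos: [459.1, -23.7, 79.1]
orientation: [2.225, 2.217, 0.001]
ft_force: [0.3, -0.8, -2.2]
width: 60.2
grasp_force: 30.0
```

Emit:
move_arm:
  steps:
    - [[0,0,0.6],0,1]
    - [[0,0,0.25],0,1]
    - [[0,0,0],0,1]
    - [[0,0,0],0,1]

```text
t: 39.32
ee_pos: [459.1, -23.9, 58.7]
orientation: [-2.226, -2.216, 0.001]
ft_force: [0.8, -0.1, -3.3]
width: 60.4
grasp_force: 30.0
```

Emit:
move_arm:
  steps:
    - [[0,0,0.15],0,1]
    - [[0,0,0],0,1]
    - [[0,0,0],0,0]
    - [[0,0,0],0,0]
    - [[0,0,0],0,0]
    - [[0,0,0],0,0]
    - [[0,0,-0.8],0,0]
    - [[0,0,-1],0,0]
    - [[0,0,-1],0,0]
    - [[0,0,-1],0,0]
    - [[0,0,-1],0,0]
    - [[-0.5,0,-1],0,0]
    - [[-1,0.2,0],0,0]
    - [[-1,0.2,0],0,0]
    - [[-1,0.2,0],0,0]
    - [[-1,0.2,0],0,0]
    - [[-1,0.2,0],0,0]
    - [[-1,0.2,0],0,0]
    - [[-1,0.2,0],0,0]
    - [[-1,0.2,0],0,0]

```text
t: 40.98
ee_pos: [498.2, -237.5, 200.0]
orientation: [2.226, 2.217, 0.0]
ft_force: [0.3, 0.7, 0.3]
width: 87.3
grasp_force: 0.0
```

Emit:
move_arm:
  steps:
    - [[-1,0.25,0],0,0]
    - [[-1,0.25,0],0,0]
    - [[-1,0.25,0],0,0]
    - [[-1,0.25,0],0,0]
    - [[-1,0.25,0],0,0]
    - [[-0.5,0.06,0],0,0]
    - [[-0.24,0,0],0,0]
    - [[0,0,0],0,0]
    - [[0,0,0],0,0]

```text
t: 41.73
ee_pos: [529.9, -379.0, 199.7]
orientation: [-2.225, -2.216, -0.0]
ft_force: [0.4, 0.7, 0.6]
width: 87.8
grasp_force: 0.0
```

Emit:
move_arm:
  steps:
    - [[-0.03,0.03,1],0,0]
    - [[0,0,1],0,0]
    - [[0,0,1],0,0]
    - [[0,0,0.5],0,0]
    - [[0,0,0.22],0,0]
    - [[0,0,0],0,0]
    - [[0,0,0],0,0]
    - [[0,0,0],0,1]
    - [[0,0,0],0,1]
    - [[0,0,0],0,1]
    - [[0,0,0],0,1]
    - [[0,0,0],0,1]
    - [[0,0,0],0,1]
    - [[0,0,0],0,1]

```text
t: 42.9
ee_pos: [531.2, -380.7, 107.0]
orientation: [2.226, 2.217, -0.0]
ft_force: [0.1, -1.2, 2.2]
width: 47.7
grasp_force: 30.0
```

Emit:
move_arm:
  steps:
    - [[0,0,-0.5],0,1]
    - [[0,0,-1],0,1]
    - [[0,0,-1],0,1]
    - [[0,0,-1],0,1]
    - [[0,0,-1],0,1]
    - [[0,0,-1],0,1]
    - [[0.5,0,-0.5],0,1]
    - [[1,-0.19,0],0,1]
    - [[1,-0.19,0],0,1]
    - [[1,-0.19,0],0,1]
    - [[1,-0.19,0],0,1]
    - [[1,-0.19,0],0,1]
    - [[1,-0.19,0],0,1]
    - [[1,-0.19,0],0,1]
    - [[1,-0.19,0],0,1]
    - [[1,-0.19,0],0,1]
    - [[1,-0.19,0],0,1]
    - [[1,-0.19,0],0,1]
    - [[1,-0.19,0],0,1]
    - [[1,-0.19,0],0,1]

```text
t: 44.57
ee_pos: [469.3, -41.1, 256.6]
orientation: [-2.225, -2.216, 0.001]
ft_force: [0.6, 0.4, -3.3]
width: 47.4
grasp_force: 30.0
```

Emit:
move_arm:
  steps:
    - [[1,-0.19,0],0,1]
    - [[1,-0.19,0],0,1]
    - [[1,-0.19,0],0,1]
    - [[0.8,-0.2,0],0,1]
    - [[0.35,0,0],0,1]
    - [[0,0,1],0,1]
    - [[0,0,1],0,1]
    - [[0,0,1],0,1]
    - [[0,0,1],0,1]
    - [[0,0,1],0,1]
    - [[0,0,0.7],0,1]
    - [[0,0,0.5],0,1]
    - [[0,0,0],0,1]
    - [[0,0,0],0,1]

```text
t: 45.73
ee_pos: [451.3, 60.8, 101.6]
orientation: [-2.225, -2.216, 0.002]
ft_force: [0.5, -0.8, -3.1]
width: 47.2
grasp_force: 30.0
```

Emit:
move_arm:
  steps:
    - [[0,0.02,0.16],0,1]
    - [[0,0,0],0,1]
    - [[0,0,0],0,0]
    - [[0,0,0],0,0]
    - [[0,0,0],0,0]
    - [[0,0,0],0,0]
    - [[0,0,-1],0,0]
    - [[0,0,-1],0,0]
    - [[0,0,-1],0,0]
    - [[0,0,-1],0,0]
    - [[-0.1,0,-0.2],0,0]
    - [[-1,-0.18,0],0,0]
    - [[-1,-0.18,0],0,0]
    - [[-1,-0.18,0],0,0]
    - [[-1,-0.18,0],0,0]
    - [[-1,-0.18,0],0,0]
    - [[-1,-0.18,0],0,0]
    - [[-1,-0.18,0],0,0]
    - [[-1,-0.18,0],0,0]
    - [[-1,-0.18,0],0,0]

```text
t: 47.4
ee_pos: [410.3, -167.6, 202.5]
orientation: [-2.226, -2.217, 0.0]
ft_force: [-0.0, -0.1, -0.1]
width: 87.9
grasp_force: 0.0
```

Emit:
move_arm:
  steps:
    - [[-1,-0.18,0],0,0]
    - [[-1,-0.18,0],0,0]
    - [[-1,-0.18,0],0,0]
    - [[-1,-0.18,0],0,0]
    - [[-1,-0.18,0],0,0]
    - [[-1,-0.18,0],0,0]
    - [[-0.6,-0.18,0],0,0]
    - [[-0.4,-0.15,0],0,0]
    - [[0,0,0],0,0]
    - [[0,0,0],0,0]

```text
t: 48.23
ee_pos: [374.7, -341.0, 202.5]
orientation: [-2.226, -2.215, -0.0]
ft_force: [1.1, -0.1, 0.8]
width: 87.9
grasp_force: 0.0
```

Emit:
move_arm:
  steps:
    - [[-0.7,-0.05,0],0,0]
    - [[-0.34,0,0],0,0]
    - [[0,0,1],0,0]
    - [[0,0,1],0,0]
    - [[0,0,1],0,0]
    - [[0,0,0.8],0,0]
    - [[0,0,0.4],0,0]
    - [[0,0,0.12],0,0]
    - [[0,0,0],0,0]
    - [[0,0,0],0,0]
    - [[0,0,0],0,1]
    - [[0,0,0],0,1]
    - [[0,0,0],0,1]
    - [[0,0,0],0,1]
    - [[0,0,0],0,1]
    - [[0,0,0],0,1]
    - [[0,0,0],0,1]

```text
t: 49.65
ee_pos: [373.9, -367.5, 95.2]
orientation: [2.226, 2.217, -0.0]
ft_force: [0.2, -0.1, 2.7]
width: 53.4
grasp_force: 30.0
```

Emit:
move_arm:
  steps:
    - [[0,0,-0.5],0,1]
    - [[0,0,-1],0,1]
    - [[0,0,-1],0,1]
    - [[0.5,0.2,-0.5],0,1]
    - [[1,0.34,0],0,1]
    - [[1,0.34,0],0,1]
    - [[1,0.34,0],0,1]
    - [[1,0.34,0],0,1]
    - [[1,0.34,0],0,1]
    - [[1,0.34,0],0,1]
    - [[1,0.34,0],0,1]
    - [[1,0.34,0],0,1]
    - [[1,0.34,0],0,1]
    - [[0.77,0.34,0],0,1]
    - [[0.5,0,0],0,1]
    - [[0,0,0.8],0,1]
    - [[0,0,1],0,1]
    - [[0,0,0.9],0,1]
    - [[0,0,0.5],0,1]
    - [[0,0,0],0,1]

```text
t: 51.32
ee_pos: [462.4, -97.8, 87.2]
orientation: [-2.222, -2.214, 0.005]
ft_force: [-0.4, 0.0, -3.0]
width: 53.6
grasp_force: 30.0
```

Emit:
move_arm:
  steps:
    - [[0,0,0],0,1]

```text
t: 51.4
ee_pos: [464.0, -98.2, 89.3]
orientation: [-2.224, -2.216, 0.002]
ft_force: [0.1, 0.4, -2.8]
width: 53.7
grasp_force: 30.0
```

Lower the last 3.5 mm, release, rise and back off to look.

Emit:
move_arm:
  steps:
    - [[0,0.02,0.14],0,1]
    - [[0,0,0],0,1]
    - [[0,0,0],0,1]
    - [[0,0,0],0,0]
    - [[0,0,0],0,0]
    - [[0,0,0],0,0]
    - [[0,0,0],0,0]
    - [[0,0,-1],0,0]
    - [[0,0,-1],0,0]
    - [[0,0,-1],0,0]
    - [[0,0,-1],0,0]
    - [[0,0,-1],0,0]
    - [[0,0,-1],0,0]
    - [[0,0,-1],0,0]
    - [[1,0,-1],0,0]
    - [[1,0,0],0,0]
    - [[1,-0.4,0],0,0]
    - [[0.3,-0.3,0],0,0]
    - [[0,0,0],0,0]
    - [[0,0,0],0,0]

```text
t: 53.07
ee_pos: [447.9, -16.0, 286.4]
orientation: [2.224, 2.218, -0.0]
ft_force: [0.5, -0.0, 0.1]
width: 87.8
grasp_force: 0.0
```

Run:
```python
from h import *
C=list(PROF);g={"dredger":(459,-22.5),"squeeze_bottle":(465,-100),"pepper_mill":(453,60)}
for n in ["wrist","scene","side"]:
    d=cam(n);M={}
    if n!="side": cv2.imwrite(f"pics/f_{n}.png",d["image"][:,:,::-1])
    for t in C:
        c=cams.cut_out(n,t)
        if c: M[t]=min(c,key=lambda q:np.hypot(*(np.array(q["rect"][:2])-proj(d,[*g[t],60])[0])))["pixels"]
    for t in M:
        oth=sum([M[u] for u in M if u!=t],np.zeros((400,640),int))>0
        r=fit([(lambda p:sil(d,t,p[0],p[1],2)&~oth,M[t]&~oth)],g[t],(8,8));print(n,t,np.round(r[0],1),round(r[1],3))
a=cv2.imread("pics/f_wrist.png")[:300,200:600];b=cv2.imread("pics/f_scene.png")[90:390,110:510]
cv2.imwrite("pics/f.png",np.hstack([a,b]))
```

```text
wrist dredger [458.8 -22.1] 0.008
wrist squeeze_bottle [465.1 -98.8] 0.007
wrist pepper_mill [451.7  62.6] 0.011
scene dredger [458.3 -23.2] 0.023
scene squeeze_bottle [463.3 -99.6] 0.007
scene pepper_mill [452.2  62.4] 0.012
side dredger [461. -23.] 0.011
side squeeze_bottle [466.6 -96. ] 0.008
side pepper_mill [454.   62.3] 0.011
```

View pics/f.png

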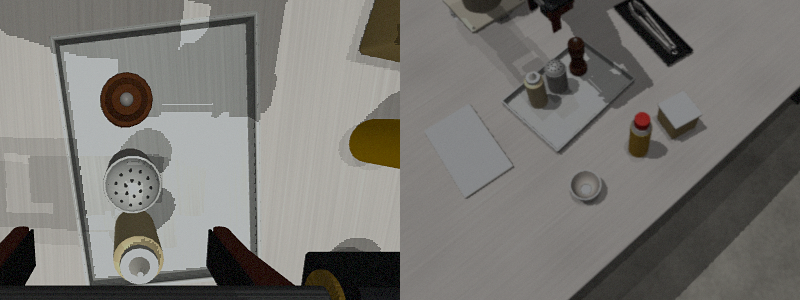

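Both views show the three containers upright on the pan, within 1–2 mm of their starting fits, with the tongs in the tray, the board empty and the bystanders in place. The gripper is clear, so I'm handing in.

```bash
python3 -c "
from workcell import ctrl
print(ctrl.close_job())"
```

```text
the job is handed in; nothing more can be done
None
```

I handed in the job at about 53 s: the tongs lie flat and lengthwise in the tool tray, all three containers stand upright within about 3 mm of their starting spots by the camera fits, and the bystanders look untouched; no verdict came back.

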